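# Present a filter plate to the label reader

## Task

Take the small framed filter plate out of the blue slotted stand, tell its frosted label end by the notched corner, and present it to the label reader: hold it level in the air, label side up, squarely above the outline on the reader's base with the frosted end over the white part, at the height of the red pointers. Do not knock the reader or disturb the bottle, tally counter, petri dish and forceps lying about. Finish while still holding the plate steadily there, not resting on anything.

Things in the scene. Friction and masses are not known exactly. Their poses are not given: they have to be found in the camera images.
- filter_plate: Filter plate, aluminium frame with amber glass, 8 mm thick (own x), 56 long (y), 40 wide (z), 40 g; origin at its centre. Starts on a long edge in the stand, own z up. +x is the normal of the label face, +y points to the frosted end. Its ends stick out of the stand: pinch them with the hand leaning 45 degrees to the label side, then roll 90 degrees about the length to bring the label up.
- label (a point): Centre of the white frosted label, on the last 18 mm at the plate's +y end, +x face only (the other face is bare there). In the plate's frame at x = 4, y = 18.5, z = 0 mm.
- notch (a point): The 9 x 9 mm notch through one corner of the plate; this point is the cut-off corner, in the plate's frame at y = 28, z = 20 mm, x = 0. Standing notch upward and seen from the label side, notch and frosted end are at the right; seen from the bare side, at the left.
- stand: Fixed stand, origin under its centre: round dark foot, radius 34, 9 mm high; blue head 24 (x) by 26 mm (y), top at z = 54 mm; slot 10 mm wide along y, open at its ends, floor at z = 40 mm. The plate stands in it, centre 60 mm above the bench, and lifts straight up out. The label faces the stand's +x, which points away from the robot or to its left (30 degrees right of straight ahead to 110 left).
- label_reader: Fixed label reader, origin at the bench under the outline, z up. Grey base 12 mm high, x -45 to 105, y -65 to 65 mm. On it a black-edged outline of the plate, 44 (x) by 60 mm (y), centred on the origin, white at its +y end (robot's left), else blue. White column 26 x 40 mm at x = 85, y = 18.5 mm, 165 mm high, with two red pointers (to x = 45) at z = 100 mm. Open to -x, the robot's side.
- reader_head (a point): Middle of the black head on the reader's column, 50 x 52 x 34 mm, looking down at 45 degrees to -x; in the reader's frame at x = 75, y = 18.5, z = 160 mm. It reaches from x = 45 to 105 and z = 130 to 190 mm.
- reader_focus (a point): Where the label's centre belongs: in the reader's frame x = 0, y = 18.5, z = 100 mm, above the white part of the outline. The plate's length lies along the reader's y, frosted end to +y, so its centre is then at x = 0, y = 0, z = 96 mm.
- oil_bottle: Brown screw-cap bottle, 30 mm in diameter, 69 mm high, standing; bystander. Origin at the centre of its underside.
- tally_counter: Hand tally counter, 53 x 62 x 25 mm, bystander. Origin under its centre.
- petri_dish: Small glass petri dish, 55 mm in diameter, 12 mm high, bystander. Origin under its centre.
- forceps: Steel forceps, 13 x 116 x 9 mm, length along its y, bystander. Origin under its centre. To their right (y below -0.27 m) stands a tall fixed microscope, its eyepieces jutting over the bench's front edge towards the robot's right, higher than 0.35 m: draw the arm in and up before swinging past it.
Not all that is in view belongs to the job. What is meant by the stand is not yellow, and is the larger of those in its own colour.

How it is judged:
By the outcome, as a careful person would: the job done as asked, in the order asked, and still so for the second after the job is handed in, while the arm keeps its last pose, push and grip.
It also fails if it takes over 38 s, if anything falls off the work surface, if the arm or the gripper's body presses on something with over 40 N, if the wrist force passes 120 N, or if a joint passes its speed limit or range.

## Robot

A 6-joint arm with a two-finger parallel gripper is mounted at the origin on a cart in front of the work surface, level with it; the furniture and walls round the work are solid. World frame = base frame: x ahead of the robot, y to its left, z up, the work surface at z = 0. Lengths are in mm, angles in rad, forces in N, time in s.
With the tool pointing down it reaches from about 400 to 925 mm from the base axis. Payload 12.5 kg.
Tool frame: the origin (TCP) lies on the mounting face of the last link; the fingertips stand 190 mm ahead of it and the grasp point (between the pads) lies 171 mm ahead of it; z points along the fingers, y is the line along which they close (so a half turn about z gives the same grasp; the last joint's range is limited). The gripper opens to 95 mm and grips with 3 to 60 N. Pads are 20 mm wide; open, the fingers measure 119 mm over their backs; the gripper's body (75 mm by 180 mm) begins 59 mm behind the grasp point.
Start: joints at [-1.38, 0.491, 1.559, -0, 1.092, -0.106], TCP at [182.808, -597.667, 404.761] pointing down, gripper open.
Joint ranges: [-3.1, 3.1], [-0.84, 2.19], [0.05, 2.79], [-1.13, 4.28], [0.06, 2.93], [-2.69, 2.69]. Speed limits (rad/s): [2.22, 2.22, 2.79, 3.14, 3.14, 3.14].

## Interface

Orientations are given as [roll, pitch, yaw] about the fixed x, y, z axes, in that order (R = Rz(yaw) Ry(pitch) Rx(roll)).
In Python, from cell import * gives the robot as it stands.
- The arm moves only by the tool arm_command, never from a script. Its argument "rows" is a list that holds one entry, the list of rows, each a list of 7 numbers: the shift along the tool's x, y, z normalised to -1 to 1, where 1 is 0.15 m, then the turn, a rotation vector about the tool's x, y, z normalised to -1 to 1, where 1 is 360 degrees, then the opening, from -1 (shut) to 1 (fully open). A call has 1 to 10 rows; each row is the pose to reach, as a shift and turn from the pose commanded when the call began, along the tool's axes at that moment, turning the shorter way round; what a row does not reach only later rows make up. A row lasts 1/12 s, in which the tool goes at most 41.7 mm and 7.16 degrees, less where a joint would pass 70% of its speed; a pose out of reach is approached as far as the arm can. A call with a number of a shift or a turn outside -1 to 1 is refused whole. A call with a gripper value outside its range is refused whole. The fingers move at their own pace and stop on an object; the grip force is fixed at half the most. Time passes only in rows, so rows that repeat a pose let the fingers close. It gives the time, the measured TCP pose, the force, the opening and the grip force at its end, in the units of the state.
- state(): the state, without advancing time (a new reading comes with each control period).
- read_camera(name): name is "scene" or "top"; returns (picture, depth): 480x640x3 uint8, red, green, blue; 480x640 float32, mm along the optical axis (not along the pixel's ray), 0 where there is no reading.
- get_calibration(name): a dict with "camera_matrix" (3x3 intrinsics, pixels), "position" and "orientation" of the camera in the world. Camera axes: x right, y up, looking along -z (the intrinsics and any distortion apply to the point x, -y, -z); pixel columns grow to the right and rows downward; lengths in mm; the calibration is good to about 2 mm. A picture is of the moment at which its call begins. get_calibration takes no time and is no camera call.
- job_done(): hands the job in; it is judged then, once.
The state is a dict: "t": time; "joints": joint angles; "qvel": joint speeds; "tau": joint torques, N m; "eef_pos": TCP position; "tcp_rot": TCP orientation; "ft_force": force on the tool from outside, world axes, zero at the start; "moment": the same for the moment, N m; "opening": opening from 0.0 (shut) to 1.0 (fully open); "grip_force": force on a finger pad.
Only numpy, scipy, OpenCV 4.12 (cv2) and the standard library are available. Lean on these libraries where they do the work, as an engineer would, in place of code of your own. Each camera call takes 0.05 s, during which the arm holds its last target. There are 200 camera calls.

## Working session

There is one attempt and no reset: what is moved stays moved. The work goes in short steps, Python scripts to look and compute and a tool call to move; the robot and the scene stay as the last step left them, time stands still between calls to the robot, and variables do not carry over. Pictures are saved under pics/ and viewed, at most 10 in all, crops included, and the job is handed in when it is done.

Besides the shell and the picture viewer there is one more tool, called after ">>>" as name(argument=value, ...) on one line, values as JSON. arm_command: Moves the arm, as the interface text tells. Its arguments: {"type":"object","properties":{"rows":{"type":"array","items":{"type":"array","items":{"type":"array","items":{"type":"number","minimum":-1,"maximum":1}}}}},"required":["rows"]}

```bash
mkdir -p pics
python3 - <<'E'
from cell import *
import cv2,numpy as np
for n in("scene","top"):
    p,d=read_camera(n); cv2.imwrite(f"pics/{n}0.png",p[:,:,::-1]); np.savez(f"{n}0.npz",p=p,d=d)
    print(n,get_calibration(n))
print(state())
E
```

```text
scene {'camera_matrix': array([[449.40027542,   0.        , 318.9306874 ],
       [  0.        , 449.40027542, 233.94588986],
       [  0.        ,   0.        ,   1.        ]]), 'position': array([122.72638568, 494.81783941, 559.9404322 ]), 'orientation': array([ 1.04302866, -0.00262856, -2.40654396])}
top {'camera_matrix': array([[571.33343404,   0.        , 319.31895239],
       [  0.        , 571.33343404, 238.10434524],
       [  0.        ,   0.        ,   1.        ]]), 'position': array([ 454.73578821,  -61.67098041, 1044.10457198]), 'orientation': array([ 0.16794537,  0.01407413, -1.57157793])}
{'t': 0.1, 'joints': array([-1.37961341e+00,  4.91487695e-01,  1.55940851e+00, -3.62723678e-06,
        1.09170871e+00, -1.05605787e-01]), 'qvel': array([-0.00010204, -0.00220819, -0.00097307, -0.00014155, -0.00083216,
        0.00230565]), 'tau': array([ 1.92971187e-03, -6.13621545e+01, -2.58606184e+01,  6.93400903e-02,
        4.70104243e-02, -5.90154127e-05]), 'eef_pos': array([ 182.79291162, -597.63434041,  404.22039908]), 'tcp_rot': array([-3.14058569e+00, -1.03502797e-04,  2.96790330e-01]), 'ft_force': array([-0.381436  , -0.03959587, -0.94470194]), 'moment': array([0.00301507, 0.05821507, 0.0238793 ]), 'grip_force': 0.0, 'opening': 0.9977688830052533}
```

View pics/scene0.png

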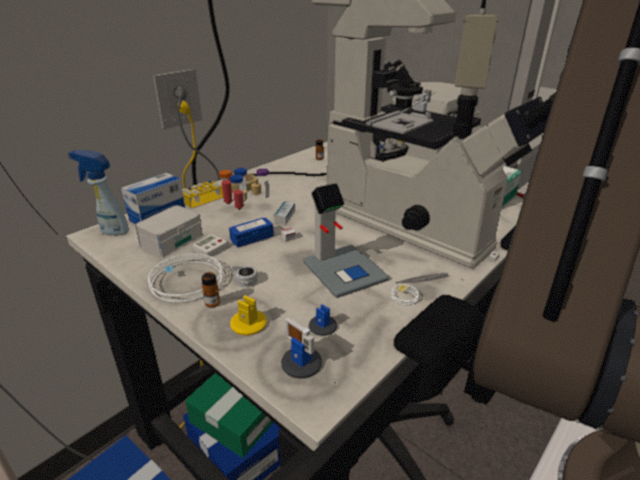

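View pics/top0.png

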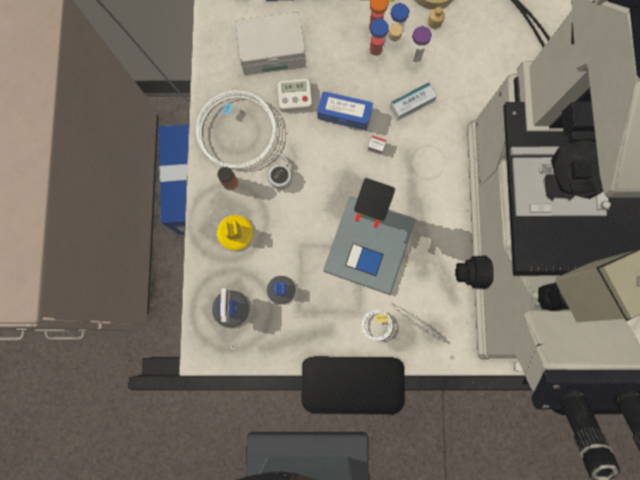

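The candidates are the large blue stand (scene 301,350; top 231,309), the small blue stand (scene 323,320; top 281,290) and the yellow stand (scene 248,318; top 235,233). The large blue one carries the plate, so I choose that and check it in a close crop.

Run:
```python
import cv2,numpy as np
s=cv2.imread("pics/scene0.png");t=cv2.imread("pics/top0.png")
a=cv2.resize(s[305:385,265:345],(400,400),interpolation=cv2.INTER_CUBIC)
b=cv2.resize(t[270:350,195:275],(400,400),interpolation=cv2.INTER_CUBIC)
c=cv2.resize(t[180:300,315:435],(400,400),interpolation=cv2.INTER_CUBIC)[:200] 
cv2.imwrite("pics/crop1.png",np.hstack([a,b]))
```

```text
(no output)
```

View pics/crop1.png

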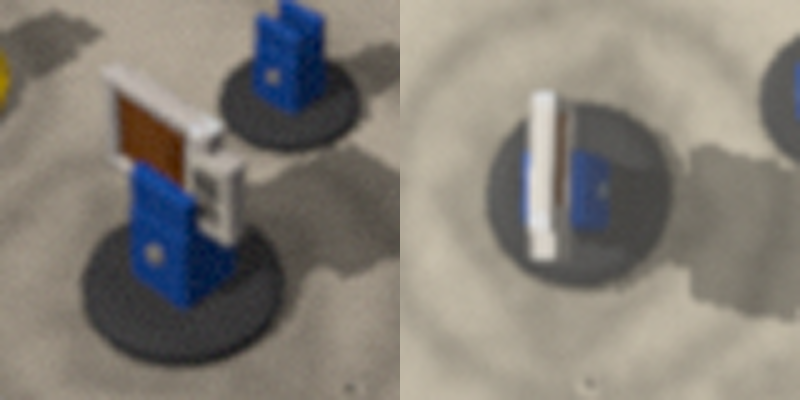

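Both crops show the same thing. The scene camera looks from world +y and sees the frosted white end with the notch at the right (about scene 307,335). So the label faces roughly +y and the frosted end points towards the robot (top 224,320). Next I measure.

```bash
cat > h.py <<'E'
import numpy as np,cv2
from cell import *
from scipy.spatial.transform import Rotation as R
def cam(n):
    c=get_calibration(n); return c["camera_matrix"],np.array(c["position"]),R.from_euler("xyz",c["orientation"]).as_matrix()
def rays(n,u,v):
    K,p,M=cam(n); u=np.asarray(u,float);v=np.asarray(v,float)
    d=np.stack([(u-K[0,2])/K[0,0],-(v-K[1,2])/K[1,1],-np.ones_like(u)],-1)
    return p,d@M.T
def cloud(n,d):
    v,u=np.mgrid[:480,:640]; p,r=rays(n,u,v); return p+r*d[...,None]
def atz(n,u,v,z):
    p,r=rays(n,u,v); return p+r*((z-p[2])/r[...,2])[...,None]
E
python3 - <<'E'
from h import *
for n,roi in(("top",(190,280,270,350)),("scene",(265,345,305,385))):
    f=np.load(n+"0.npz");P=cloud(n,f["d"]);x0,x1,y0,y1=roi
    Q=P[y0:y1,x0:x1].reshape(-1,3); C=f["p"][y0:y1,x0:x1].reshape(-1,3).astype(int)
    print(n,"bench z",np.median(Q[:,2][np.abs(Q[:,2])<6]))
    for lo,hi in((74,90),(56,74)):
        q=Q[(Q[:,2]>lo)&(Q[:,2]<hi)]
        if len(q)>10: r=cv2.minAreaRect(q[:,:2].astype(np.float32)); print(lo,hi,len(q),r,q.mean(0), cv2.fitLine(q[:,:2].astype(np.float32),cv2.DIST_HUBER,0,.01,.01).ravel())
    q=Q[(Q[:,2]>5)&(Q[:,2]<13)]; print("foot",len(q),cv2.minEnclosingCircle(q[:,:2].astype(np.float32)))
    # blue head
    b=(C[:,2]>C[:,0]+50)&(Q[:,2]>48)&(Q[:,2]<60); 
    if b.sum()>5:print("head",b.sum(),cv2.minAreaRect(Q[b][:,:2].astype(np.float32)))
f=np.load("top0.npz");p=f["p"].astype(int);P=atz("top",*np.meshgrid(np.arange(640),np.arange(480)),12.)
D=cloud("top",f["d"])
m=np.zeros((480,640),bool);m[238:280,340:390]=1
blue=m&(p[...,2]>p[...,0]+60); wh=m&(p.min(-1)>165)
for k,w in(("blue",blue),("white",wh),("both",blue|wh)):
    print(k,w.sum(),cv2.minAreaRect(P[w][:,:2].astype(np.float32)),P[w].mean(0), "depth z",np.median(D[w][:,2]))
b=(np.abs(D[...,2]-12)<4);b[:, :310]=0;b[:,425:]=0;b[:185]=0;b[300:]=0
nn,l,st,ce=cv2.connectedComponentsWithStats(b.astype(np.uint8));i=1+st[1:,4].argmax();q=D[l==i];print("base",len(q),cv2.minAreaRect(q[:,:2].astype(np.float32)))
print("head",[ (D[r,c]) for r,c in((200,374),(217,359),(223,376))])
E
```

```text
top bench z -0.8199232054691947
74 90 141 ((509.0018005371094, 114.262451171875), (8.877857208251953, 45.594547271728516), 89.5096664428711) [509.00103269 114.14157235  78.91253795] [9.99699652e-01 2.45082378e-02 5.08649078e+02 1.14224625e+02]
56 74 74 ((504.00372314453125, 115.0009536743164), (14.276881217956543, 54.72954177856445), 84.82360076904297) [494.94154381 112.97282142  65.1690486 ] [ 9.9928427e-01 -3.7827153e-02  4.9847321e+02  1.1249855e+02]
foot 748 ((537.2072143554688, 95.87860107421875), 73.00200653076172)
head 34 ((506.24261474609375, 109.11024475097656), (29.921733856201172, 15.319547653198242), 39.3156623840332)
scene bench z 0.49440251467939333
74 90 156 ((510.99493408203125, 116.18319702148438), (48.60653305053711, 10.040679931640625), 0.27139919996261597) [509.18235447 117.35563491  79.27472272] [9.9995685e-01 9.2880568e-03 5.0949829e+02 1.1800470e+02]
56 74 251 ((506.2447509765625, 118.22437286376953), (57.858314514160156, 10.011427879333496), 4.411147117614746) [501.81617883 118.1802883   65.097224  ] [ 9.9963409e-01 -2.7049672e-02  5.0293362e+02  1.1846616e+02
[... 305 characters left out ...]
 -137.55404001   12.        ] depth z 11.870740679561663
white 188 ((597.096923828125, -110.60839080810547), (16.11945152282715, 38.42539978027344), 71.0833969116211) [ 597.14637689 -110.43383324   12.        ] depth z 12.032259580970845
both 616 ((590.3450317382812, -128.76071166992188), (55.15435028076172, 38.97113800048828), 70.36640167236328) [ 590.21517953 -129.27709379   12.        ] depth z 11.97523135025449
base 4754 ((617.4500732421875, -138.58465576171875), (129.51486206054688, 149.46707153320312), 70.44557189941406)
head [array([ 661.66303733, -134.68621137,  176.72524406]), array([ 650.31943087, -115.30795377,  101.76643829]), array([ 640.22184377, -143.81085506,  100.3165858 ])]
```

The plate centre is about (504.5, 115, 60), with its +y along world -x and yaw of about 0.5°. The reader origin is about (590, -129), yaw about -19.6°. Next I check the microscope clearance and the wrist feasibility of both grasp options.

```bash
cat >> h.py <<'E'
def wrist(Rt,j1,s):
    M=(R.from_euler("z",j1)*R.from_euler("y",s)).inv()*R.from_matrix(Rt)*R.from_euler("z",-np.pi/2)
    a,b,c=M.as_euler("ZYZ"); w=lambda t:(t+np.pi)%(2*np.pi)-np.pi
    return [(round(float(w(a)),2),round(float(b),2),round(float(w(c)),2)),(round(float(w(a+np.pi)),2),-round(float(b),2),round(float(w(c+np.pi)),2))]
def rot(ty,tz):
    ty=np.array(ty,float);tz=np.array(tz,float);return np.stack([np.cross(ty,tz),ty,tz],1)
q=np.sqrt(.5); YP=np.radians(90.5); YR=np.radians(-19.6)
px=np.array([np.cos(YP),np.sin(YP),0]);py=np.array([-px[1],px[0],0])
rx=np.array([np.cos(YR),np.sin(YR),0]);ry=np.array([-rx[1],rx[0],0]);up=np.array([0,0,1.])
def grasp(sg): return rot(sg*py,-(px+up)*q)
def pres(sg): return rot(sg*ry,(rx-up)*q)
E
python3 - <<'E'
from h import *
s0=state()
print(wrist(R.from_euler("xyz",s0["tcp_rot"]).as_matrix(),-1.38,2.05))
for sg in(1,-1):
    for s in (1.8,2.2): print(sg,s,"G",wrist(grasp(sg),.45,s),"P",wrist(pres(sg),-.25,s))
for n in("top","scene"):
    D=cloud(n,np.load(n+"0.npz")["d"]);q=D[(D[...,2]>200)&(D[...,2]<700)&(D[...,0]<750)&(D[...,1]<-100)]
    for x in range(0,750,75):
        w=q[(q[:,0]>=x)&(q[:,0]<x+75)]
        if len(w)>5:print(n,x,len(w),"y",np.percentile(w[:,1],[1,99]).round(),"z",np.percentile(w[:,2],[1,99]).round())
E
```

```text
[(-0.0, 1.09, -0.11), (3.14, -1.09, 3.04)]
1 1.8 G [(-0.7, 1.7, -2.66), (2.44, -1.7, 0.48)] P [(-0.12, 0.56, -1.4), (3.02, -0.56, 1.74)]
1 2.2 G [(-0.71, 1.4, -2.41), (2.44, -1.4, 0.73)] P [(-0.39, 0.17, -1.12), (2.75, -0.17, 2.02)]
-1 1.8 G [(-0.7, 1.7, 0.48), (2.44, -1.7, -2.66)] P [(-0.12, 0.56, 1.74), (3.02, -0.56, -1.4)]
-1 2.2 G [(-0.71, 1.4, 0.73), (2.44, -1.4, -2.41)] P [(-0.39, 0.17, 2.02), (2.75, -0.17, -1.12)]
top 300 3327 y [-417. -320.] z [303. 411.]
top 375 7460 y [-442. -319.] z [243. 354.]
top 450 8104 y [-445. -323.] z [208. 496.]
top 525 6018 y [-489. -320.] z [228. 495.]
top 600 10471 y [-491. -320.] z [255. 542.]
top 675 9330 y [-400. -320.] z [254. 565.]
scene 300 694 y [-422. -316.] z [298. 381.]
scene 375 2775 y [-444. -316.] z [202. 354.]
scene 450 4728 y [-381. -320.] z [204. 504.]
scene 525 5022 y [-911. -318.] z [207. 498.]
scene 600 6225 y [-818. -318.] z [204. 512.]
scene 675 4453 y [-816. -318.] z [203. 510.]
```

>>> arm_command(rows=[[[0,-0.25,-0.4,0,0,0,1],[0,-0.5,-0.7,0,0,0,1],[0,-0.8,-1,0,0,0,1],[0,-1,-1,0,0,0,1],[0,-1,-1,0,0,0,1],[0,-1,-1,0,0,0,1],[0,-1,-1,0,0,0,1]]])

```text
t: 0.68
eef_pos: [138.6, -452.4, 556.8]
tcp_rot: [3.138, 0.001, 0.297]
ft_force: [0.2, -0.4, 0.8]
opening: 0.998
grip_force: 0.0
```

>>> arm_command(rows=[[[0,-0.1,-0.3,0,0,0,1],[0,-0.3,-0.8,0,0,0,1],[0,-0.3,-0.8,0,0,0,1],[0,-0.3,-0.8,0,0,0,1],[0,-0.3,-0.8,0,0,0,1],[0,-0.3,-0.8,0,0,0,1]]])

```text
t: 1.18
eef_pos: [126.0, -412.4, 673.1]
tcp_rot: [-3.14, -0.0, 0.297]
ft_force: [-0.1, -1.2, -0.5]
opening: 0.999
grip_force: 0.0
```

```bash
python3 -c "
from h import *
s=state();print(s['t'],s['joints'].round(3),s['eef_pos'].round(1),s['tcp_rot'].round(3))"
```

```text
1.1833 [-1.428  0.024  1.511  0.     1.608 -0.154] [ 126.  -412.4  673.1] [-3.14  -0.     0.297]
```

```bash
cat >> h.py <<'E'
LEAN=np.radians(72)
def grasp(sg=-1,L=LEAN): return rot(sg*py,-(px*np.sin(L)+up*np.cos(L)))
def pres(sg=-1,L=LEAN): return rot(sg*ry,rx*np.cos(L)-up*np.sin(L))
D6=100.
def ik(p,Rt):
    w=np.array(p)-D6*Rt[:,2]; r2=w[0]**2+w[1]**2; j1=np.arctan2(w[1],w[0])-np.arcsin(66/np.sqrt(r2))
    r=np.sqrt(r2-66**2);z=w[2]-119-D6; j3=np.arccos((r*r+z*z-540**2-413**2)/(2*540*413))
    j2=np.arctan2(r,z)-np.arctan2(413*np.sin(j3),540+413*np.cos(j3))
    return np.round([j1,j2,j3],2),wrist(Rt,j1,j2+j3)[0]
def tcp(G,Rt): return np.array(G)-171*Rt[:,2]
def delta(p,Rt):
    s=state(); R0=R.from_euler("xyz",s["tcp_rot"])
    return (R0.inv().apply(np.array(p)-s["eef_pos"])/150).round(3),((R0.inv()*R.from_matrix(Rt)).as_rotvec()/2/np.pi).round(4)
G0=np.array([504.5,115,60]);P0=np.array([590,-128.7,96])
E
python3 - <<'E'
from h import *
for n,G,M in(("g",G0,grasp()),("lift",G0+[0,0,60],grasp()),("p",P0,pres()),("pback",P0+[-40,15,60],pres())): print(n,tcp(G,M).round(),ik(tcp(G,M),M))
down=lambda y:R.from_euler("xyz",[np.pi,0,y]).as_matrix()
for az in(-30,15,35):
  y=np.radians(az)+1.571
  print(az,430*np.cos(np.radians(az)),430*np.sin(np.radians(az)),ik((430*np.cos(np.radians(az)),430*np.sin(np.radians(az)),673),down(y)),delta((430*np.cos(np.radians(az)),430*np.sin(np.radians(az)),673),down(y)))
print(grasp().round(2))
E
```

```text
g [503. 278. 113.] (array([0.53, 0.98, 1.73]), (-0.97, 1.49, 1.2))
lift [503. 278. 173.] (array([0.53, 0.88, 1.74]), (-0.97, 1.54, 1.13))
p [ 540. -111.  259.] (array([-0.32,  0.53,  1.98]), (-0.02, 0.32, 1.61))
pback [500. -96. 319.] (array([-0.32,  0.38,  2.03]), (-0.02, 0.42, 1.61))
-30 372.39092362730867 -214.99999999999997 (array([-0.68,  0.02,  1.51]), (0.0, 1.61, -0.15)) (array([ 1.956, -0.778,  0.003]), array([-0.0003, -0.0002, -0.1195]))
15 415.3481053042994 111.29218939408392 (array([0.11, 0.02, 1.51]), (0.0, 1.61, -0.15)) (array([ 2.866, -2.775,  0.007]), array([-2.000e-04, -3.000e-04, -2.445e-01]))
35 352.2353790442665 246.6378676309498 (array([0.46, 0.02, 1.51]), (0.0, 1.61, -0.15)) (array([ 2.727, -3.761,  0.009]), array([-2.e-04, -3.e-04, -3.e-01]))
[[-0.    1.    0.01]
 [ 0.31  0.01 -0.95]
 [-0.95 -0.   -0.31]]
```

>>> arm_command(rows=[[[0.24,-0.12,0,0,0,-0.019,1],[0.48,-0.24,0,0,0,-0.038,1],[0.72,-0.34,0,0,0,-0.057,1],[0.98,-0.45,0,0,0,-0.076,1],[0.98,-0.45,0,0,0,-0.1,1],[0.98,-0.45,0,0,0,-0.1,1]]])

```text
t: 1.68
eef_pos: [249.0, -303.2, 672.7]
tcp_rot: [-3.138, -0.001, 0.938]
ft_force: [-0.5, -0.2, -0.0]
opening: 1.0
grip_force: 0.0
```

```bash
python3 -c "
from h import *
s=state();print(s['t'],s['joints'].round(3),s['eef_pos'].round(1),s['tcp_rot'].round(3))
d=R.from_euler('xyz',[np.pi,0,np.pi/2]).as_matrix()
for p in ((350,-200,673),(400,-100,650),(420,0,600)):print(p,delta(p,d))"
```

```text
1.6833 [-1.052 -0.043  1.578  0.     1.61  -0.419] [ 249.  -303.2  672.7] [-3.138e+00 -1.000e-03  9.380e-01]
(350, -200, 673) (array([ 0.953,  0.136, -0.001]), array([-0.0004, -0.0004, -0.1008]))
(400, -100, 650) (array([1.687, 0.01 , 0.154]), array([-0.0004, -0.0004, -0.1008]))
(420, 0, 600) (array([ 2.303, -0.275,  0.489]), array([-0.0004, -0.0004, -0.1008]))
```

>>> arm_command(rows=[[[0.24,0.04,0,0,0,-0.019,1],[0.48,0.08,0,0,0,-0.038,1],[0.72,0.11,0,0,0,-0.057,1],[0.95,0.14,0,0,0,-0.076,1],[0.95,0.14,0,0,0,-0.1,1],[0.95,0.14,0,0,0,-0.1,1]]])

```text
t: 2.18
eef_pos: [351.5, -201.9, 672.3]
tcp_rot: [-3.138, -0.003, 1.565]
ft_force: [0.4, -0.1, -0.3]
opening: 1.001
grip_force: 0.0
```

>>> arm_command(rows=[[[0.25,0.1,0.05,0,0,0,1],[0.5,0.2,0.1,0,0,0,1],[0.75,0.3,0.2,0,0,0,1],[1,0.4,0.3,0,0,0,1],[1,0.4,0.3,0,0,0,1]]])

```text
t: 2.6
eef_pos: [414.1, -49.5, 625.2]
tcp_rot: [-3.135, -0.003, 1.558]
ft_force: [-0.0, 0.0, 0.1]
opening: 1.0
grip_force: 0.0
```

>>> arm_command(rows=[[[0.25,0.1,0.1,0,0,0,1],[0.5,0.2,0.25,0,0,0,1],[0.75,0.3,0.4,0,0,0,1],[1,0.4,0.5,0,0,0,1],[1,0.4,0.5,0,0,0,1]]])

```text
t: 3.02
eef_pos: [476.3, 98.6, 549.9]
tcp_rot: [-3.135, -0.0, 1.555]
ft_force: [0.5, -0.6, 0.5]
opening: 1.0
grip_force: 0.0
```

>>> arm_command(rows=[[[0.1,0,0.1,0,-0.019,0,1],[0.2,0.05,0.2,0,-0.038,0,1],[0.3,0.1,0.3,0,-0.057,0,1],[0.4,0.15,0.4,0,-0.076,0,1],[0.5,0.2,0.5,0,-0.095,0,1],[0.6,0.2,0.6,0,-0.114,0,1],[0.7,0.2,0.7,0,-0.133,0,1],[0.8,0.2,0.8,0,-0.152,0,1],[0.9,0.2,0.9,0,-0.171,0,1],[1,0.2,1,0,-0.19,0,1]]])

```text
t: 3.85
eef_pos: [507.3, 245.2, 402.2]
tcp_rot: [-3.134, 1.201, 1.561]
ft_force: [0.1, 0.2, -0.8]
opening: 0.999
grip_force: 0.0
```

```bash
python3 -c "
from h import *
s=state();print(s['t'],s['joints'].round(3),s['eef_pos'].round(1),s['tcp_rot'].round(3))
M=R.from_euler('xyz',s['tcp_rot']).as_matrix()
for D6 in (80,100,120,140):
  import h;h.D6=D6;print(D6,ik(s['eef_pos'],M))
p,_=read_camera('top');cv2.imwrite('pics/t1.png',p[:,:,::-1])
h.D6=100.
for z in(90,0):
  p=tcp(G0+[0,0,z],grasp());print(p,ik(p,grasp()),delta(p,grasp()))"
```

```text
3.85 [ 0.454  0.517  1.678 -0.994  1.704  0.751] [507.3 245.2 402.2] [-3.134  1.201  1.561]
80 (array([0.45, 0.51, 1.69]), (-1.0, 1.7, 0.75))
100 (array([0.48, 0.53, 1.67]), (-0.98, 1.71, 0.77))
120 (array([0.51, 0.57, 1.65]), (-0.96, 1.72, 0.79))
140 (array([0.53, 0.6 , 1.63]), (-0.94, 1.73, 0.82))
[503.08079773 277.62447181 202.84190604] (array([0.53, 0.83, 1.74]), (-0.97, 1.57, 1.09)) (array([ 1.295, -0.021,  0.27 ]), array([-0.004 , -0.0073, -0.0002]))
[503.08079773 277.62447181 112.84190604] (array([0.53, 0.98, 1.73]), (-0.97, 1.49, 1.2)) (array([ 1.856, -0.017,  0.481]), array([-0.004 , -0.0073, -0.0002]))
```

>>> arm_command(rows=[[[0.25,0,0.07,-0.004,-0.007,0,1],[0.5,0,0.14,-0.004,-0.007,0,1],[0.75,0,0.21,-0.004,-0.007,0,1],[1,-0.01,0.24,-0.004,-0.007,0,1],[1,-0.01,0.24,-0.004,-0.007,0,1],[1,-0.01,0.24,-0.004,-0.007,0,1],[1,-0.01,0.24,-0.004,-0.007,0,1]]])

```text
t: 4.48
eef_pos: [506.3, 266.1, 253.3]
tcp_rot: [3.115, 1.237, 1.551]
ft_force: [0.2, -0.4, 0.2]
opening: 0.998
grip_force: 0.0
```

Run:
```python
from h import *
s=state();print(s['t'],s['joints'].round(3),s['eef_pos'].round(1),s['tcp_rot'].round(3))
M=R.from_euler('xyz',s['tcp_rot']).as_matrix();print("grasp pt",s['eef_pos']+171*M[:,2])
ps=[]
for n in("top","scene"):
    p,d=read_camera(n);ps.append(p[:,:,::-1])
a=cv2.resize(ps[0][210:350,150:330],(450,350),interpolation=cv2.INTER_CUBIC);b=cv2.resize(ps[1][230:390,240:400],(350,350),interpolation=cv2.INTER_CUBIC)
cv2.imwrite("pics/pre.png",np.hstack([a,b]))
for z in(40,0):
  p=tcp(G0+[0,0,z],grasp());print(p,delta(p,grasp()))
```

```text
4.4833 [ 0.488  0.733  1.757 -0.994  1.575  1.012] [506.3 266.1 253.3] [3.115 1.237 1.551]
grasp pt [507.75908577 104.52463744 197.27333845]
[503.08079773 277.62447181 152.84190604] (array([ 0.663, -0.028,  0.15 ]), array([ 0.0001, -0.0032, -0.0019]))
[503.08079773 277.62447181 112.84190604] (array([ 0.915, -0.031,  0.237]), array([ 0.0001, -0.0032, -0.0019]))
```

View pics/pre.png

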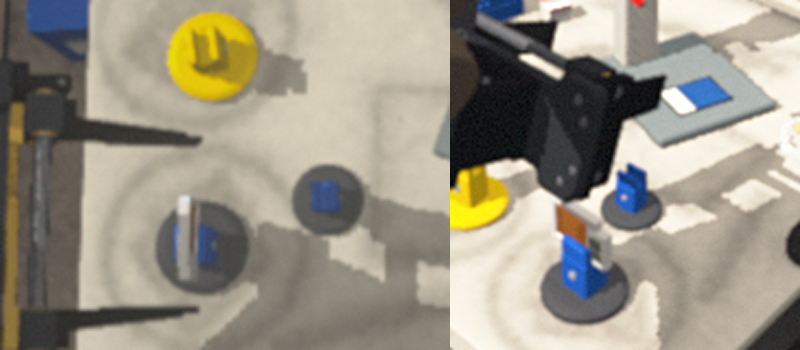

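>>> arm_command(rows=[[[0.2,-0.01,0.08,0,-0.003,-0.002,1],[0.42,-0.03,0.14,0,-0.003,-0.002,1],[0.66,-0.03,0.17,0,-0.003,-0.002,1],[0.78,-0.03,0.2,0,-0.003,-0.002,1],[0.86,-0.03,0.22,0,-0.003,-0.002,1],[0.915,-0.03,0.237,0,-0.003,-0.002,1],[0.915,-0.03,0.237,0,-0.003,-0.002,1],[0.915,-0.03,0.237,0,-0.003,-0.002,1]]])

```text
t: 5.25
eef_pos: [502.8, 277.8, 111.8]
tcp_rot: [-3.135, 1.256, 1.587]
ft_force: [0.2, 0.1, -0.1]
opening: 0.999
grip_force: 0.0
```

Run:
```python
from h import *
s=state();print(s['t'],s['joints'].round(3),s['eef_pos'].round(1),s['tcp_rot'].round(3))
M=R.from_euler('xyz',s['tcp_rot']).as_matrix();print("grasp pt",s['eef_pos']+171*M[:,2])
ps=[]
for n in("top","scene"):
    p,d=read_camera(n);ps.append(p[:,:,::-1])
a=cv2.resize(ps[0][260:340,180:280],(500,400),interpolation=cv2.INTER_CUBIC);b=cv2.resize(ps[1][300:390,265:340],(300,400),interpolation=cv2.INTER_CUBIC)
cv2.imwrite("pics/at.png",np.hstack([a,b]))
print(delta(tcp(G0,grasp()),grasp()))
```

```text
5.25 [ 0.509  0.967  1.754 -0.995  1.474  1.2  ] [502.8 277.8 111.8] [-3.135  1.256  1.587]
grasp pt [504.36880068 115.17389357  58.93533362]
(array([-0.005,  0.002, -0.   ]), array([ 0.0001, -0.0001,  0.0003]))
```

View pics/at.png

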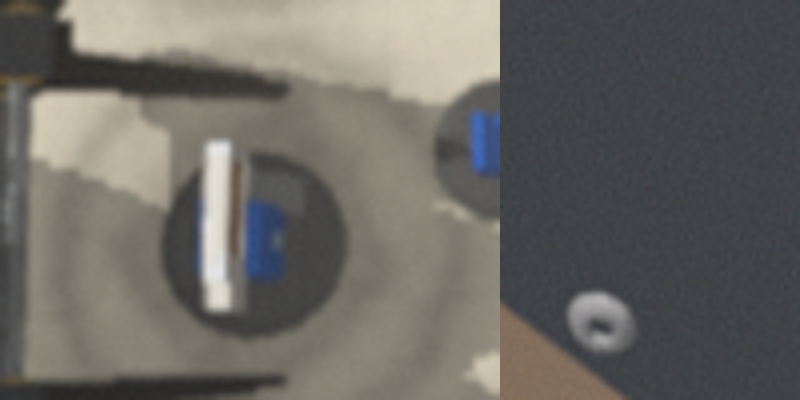

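>>> arm_command(rows=[[[0,0,0,0,0,0,0.4],[0,0,0,0,0,0,0.3],[0,0,0,0,0,0,0.2],[0,0,0,0,0,0,0],[0,0,0,0,0,0,-1],[0,0,0,0,0,0,-1],[0,0,0,0,0,0,-1],[0,0,0,0,0,0,-1],[0,0,0,0,0,0,-1],[0,0,0,0,0,0,-1]]])

```text
t: 6.18
eef_pos: [502.5, 277.8, 110.6]
tcp_rot: [-3.131, 1.257, 1.591]
ft_force: [0.4, 0.1, 0.4]
opening: 0.587
grip_force: 30.0
```

>>> arm_command(rows=[[[-0.1,0,-0.03,0,0,0,-1],[-0.2,0,-0.065,0,0,0,-1],[-0.3,0,-0.097,0,0,0,-1],[-0.45,0,-0.146,0,0,0,-1],[-0.6,0,-0.195,0,0,0,-1],[-0.8,0,-0.26,0,0,0,-1],[-0.95,0,-0.31,0,0,0,-1],[-0.95,0,-0.31,0,0,0,-1]]])

```text
t: 6.85
eef_pos: [503.2, 278.3, 264.7]
tcp_rot: [3.135, 1.255, 1.575]
ft_force: [-0.6, 0.6, -0.6]
opening: 0.588
grip_force: 30.0
```

Run:
```python
from h import *
import h;h.D6=82
s=state();print(s['t'],s['joints'].round(3),s['eef_pos'].round(1),s['opening'])
M0=R.from_euler('xyz',s['tcp_rot'])
# via: rotation path fractions & positions
M1=R.from_matrix(pres());rv=(M0.inv()*M1).as_rotvec();print("turn deg",np.degrees(np.linalg.norm(rv)),np.degrees(rv))
# staged: yaw/tilt mix
g0=s['eef_pos']+171*M0.as_matrix()[:,2]
for f in(0,.25,.5,.75,1):
    M=(M0*R.from_rotvec(rv*f)).as_matrix(); g=g0+(np.array([545,-115,200])-g0)*f
    print(f,g.round(),tcp(g,M).round(),ik(tcp(g,M),M),"tz",M[:,2].round(2))
print(ik(tcp(P0,pres()),pres()))
ps=[]
for n in("top","scene"):
    p,d=read_camera(n);np.savez(f"l_{n}.npz",p=p,d=d);ps.append(p[:,:,::-1])
a=cv2.resize(ps[0][230:350,150:290],(467,400),interpolation=cv2.INTER_CUBIC);b=cv2.resize(ps[1][230:390,240:370],(325,400),interpolation=cv2.INTER_CUBIC)
cv2.imwrite("pics/lift.png",np.hstack([a,b]))
```

```text
6.85 [ 0.509  0.722  1.741 -0.989  1.614  0.988] [503.2 278.3 264.7] 0.5875644872795166
turn deg 132.13879442475908 [ 53.80178609  58.35285323 105.64550783]
0 [505. 116. 212.] [503. 278. 265.] (array([0.51, 0.71, 1.75]), (-0.99, 1.62, 0.99)) tz [ 0.01 -0.95 -0.31]
0.25 [515.  58. 209.] [542. 196. 306.] (array([0.33, 0.62, 1.72]), (-0.8, 1.47, 1.27)) tz [-0.16 -0.81 -0.57]
0.5 [525.   0. 206.] [551.  97. 345.] (array([0.13, 0.5 , 1.76]), (-0.61, 1.22, 1.5)) tz [-0.15 -0.56 -0.81]
0.75 [535. -57. 203.] [533.  -6. 366.] (array([-0.09,  0.39,  1.85]), (-0.39, 0.9, 1.65)) tz [ 0.01 -0.3  -0.95]
1 [ 545. -115.  200.] [495. -97. 363.] (array([-0.32,  0.31,  1.98]), (-0.01, 0.53, 1.6)) tz [ 0.29 -0.1  -0.95]
(array([-0.32,  0.53,  1.96]), (-0.02, 0.33, 1.61))
```

View pics/lift.png

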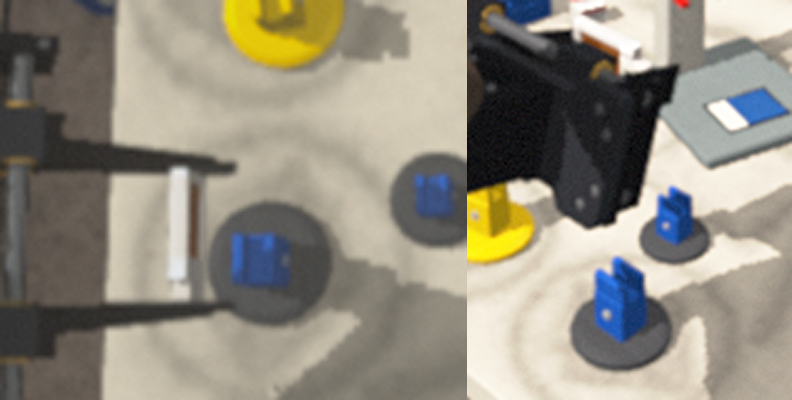

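>>> arm_command(rows=[[[-0.09,0.03,0.1,0.0075,0.0081,0.0147,-1],[-0.18,0.06,0.2,0.0149,0.0162,0.0293,-1],[-0.26,0.1,0.29,0.0224,0.0243,0.044,-1],[-0.35,0.13,0.39,0.0299,0.0324,0.0587,-1],[-0.44,0.16,0.49,0.0374,0.0405,0.0734,-1],[-0.53,0.19,0.59,0.0448,0.0486,0.088,-1],[-0.62,0.22,0.69,0.0523,0.0567,0.1027,-1],[-0.7,0.26,0.78,0.0598,0.0648,0.1174,-1],[-0.79,0.29,0.88,0.0672,0.0729,0.132,-1],[-0.88,0.32,0.98,0.0747,0.081,0.1467,-1]]])

```text
t: 7.78
eef_pos: [553.3, 97.1, 339.2]
tcp_rot: [2.673, 0.429, 0.409]
ft_force: [-0.2, 0.8, -1.0]
opening: 0.586
grip_force: 30.0
```

Run:
```python
from h import *
s=state();print(s['t'],s['joints'].round(3),s['eef_pos'].round(1),s['tcp_rot'],s['opening'])
print(delta(tcp([545,-115,200],pres()),pres()))
```

```text
7.7833 [ 0.134  0.526  1.747 -0.607  1.218  1.51 ] [553.3  97.1 339.2] [2.67258278 0.42880472 0.40872763] 0.585749487020422
(array([-0.856,  0.824,  0.664]), array([0.0747, 0.0819, 0.1463]))
```

>>> arm_command(rows=[[[-0.09,0.08,0.07,0.0075,0.0082,0.0146,-1],[-0.17,0.16,0.13,0.0149,0.0164,0.0293,-1],[-0.26,0.25,0.2,0.0224,0.0246,0.0439,-1],[-0.34,0.33,0.27,0.0299,0.0328,0.0585,-1],[-0.43,0.41,0.33,0.0374,0.041,0.0732,-1],[-0.51,0.49,0.4,0.0448,0.0491,0.0878,-1],[-0.6,0.58,0.46,0.0523,0.0573,0.1024,-1],[-0.68,0.66,0.53,0.0598,0.0655,0.117,-1],[-0.77,0.74,0.6,0.0672,0.0737,0.1317,-1],[-0.856,0.824,0.664,0.0747,0.0819,0.1463,-1]]])

```text
t: 8.62
eef_pos: [495.4, -97.6, 363.0]
tcp_rot: [-3.141, -0.313, -0.343]
ft_force: [0.0, 0.8, -0.7]
opening: 0.586
grip_force: 30.0
```

>>> arm_command(rows=[[[0,0,0,0,0,0,-1],[0,0,0,0,0,0,-1]]])

```text
t: 8.78
eef_pos: [495.6, -97.3, 363.3]
tcp_rot: [3.138, -0.31, -0.338]
ft_force: [0.4, -0.1, -1.0]
opening: 0.586
grip_force: 30.0
```

Run:
```python
from h import *
s=state();print(s['t'],s['joints'].round(3),s['eef_pos'].round(1),s['tcp_rot'],s['opening'])
M=R.from_euler('xyz',s['tcp_rot']).as_matrix();g=s['eef_pos']+171*M[:,2];print("g",g)
print(delta(tcp(P0+[0,0,40],pres()),pres()))
ps=[]
for n in("top","scene"):
    p,d=read_camera(n);np.savez(f"m_{n}.npz",p=p,d=d);ps.append(p[:,:,::-1])
# project g
def proj(n,P):
    K,c,Mx=cam(n);q=(np.array(P)-c)@Mx;return K[0,2]+K[0,0]*q[0]/-q[2],K[1,2]-K[1,1]*q[1]/-q[2]
print([proj(n,g) for n in("top","scene")])
u,v=map(int,proj("top",g));a=cv2.resize(ps[0][v-50:v+50,u-50:u+50],(400,400),interpolation=cv2.INTER_CUBIC)
u2,v2=map(int,proj("scene",g));b=cv2.resize(ps[1][v2-50:v2+50,u2-50:u2+50],(400,400),interpolation=cv2.INTER_CUBIC)
cv2.imwrite("pics/mid.png",np.hstack([a,b]));print(u-50,v-50,u2-50,v2-50)
```

```text
8.7833 [-0.323  0.347  1.958 -0.016  0.526  1.599] [495.6 -97.3 363.3] [ 3.13800028 -0.31044851 -0.33838965] 0.5860337508047443
g [ 544.69090829 -115.18318802  200.51013458]
(array([ 0.164, -0.014,  0.506]), array([0.0004, 0.0006, 0.0006]))
[(np.float64(363.4273138058885), np.float64(273.3201708900011)), (np.float64(371.2837746365437), np.float64(201.1164839109779))]
313 223 321 151
```

View pics/mid.png

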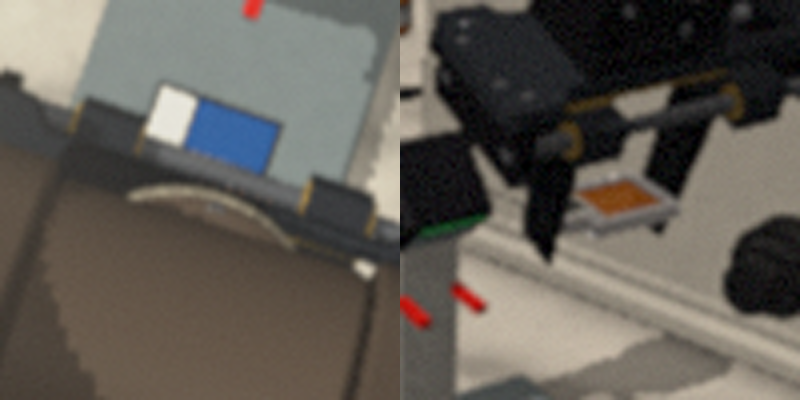

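The plate is held flat with its frosted end to the left, seen in the scene view at about (375,201). I measure its real pose from depth.

```bash
cat >> h.py <<'E'
def plate(d,p):
    s=state();M=R.from_euler('xyz',s['tcp_rot']).as_matrix();g=s['eef_pos']+171*M[:,2]
    e=M@pres().T; A=np.stack([e@rx,e@ry,e@up],1)   # reader-like axes as the hand holds them
    q=(cloud("scene",d)-g)@A; k=(np.abs(q[...,0])<26)&(np.abs(q[...,1])<26)&(np.abs(q[...,2])<9)
    w=q[k]; 
    for _ in range(4):
        c=np.linalg.lstsq(np.c_[w[:,:2],np.ones(len(w))],w[:,2],rcond=None)[0]; res=w[:,2]-np.c_[w[:,:2],np.ones(len(w))]@c
        w=w[np.abs(res)<2.5]
    print("g",g.round(1),"n",len(w),"slopes deg (x,y)",np.degrees(c[:2]).round(2),"face z",c[2].round(2),"rms",res.std().round(2))
    print("x",np.percentile(w[:,0],[0,1,5,95,99,100]).round(1),"y",np.percentile(w[:,1],[0,5,95,100]).round(1))
    print("z up err of hand",(A[:,2]).round(4)); return w
E
python3 - <<'E'
from h import *
f=np.load("m_scene.npz");w=plate(f["d"],f["p"])
for a in range(-24,24,6):
    k=w[(w[:,1]>=a)&(w[:,1]<a+6)]
    if len(k)>5:print(a,len(k),k[:,0].min().round(1),k[:,0].max().round(1))
E
```

```text
g [ 545.2 -114.   200.7] n 257 slopes deg (x,y) [1.7  0.67] face z 2.39 rms 1.21
x [-25.  -23.6 -22.8  14.   16.   16.9] y [-25.9 -23.6  19.1  24.8]
z up err of hand [0.0045 0.0025 1.    ]
-24 44 -25.0 15.0
-18 37 -23.7 16.9
-12 33 -24.9 15.0
-6 37 -23.6 16.9
0 31 -23.5 15.1
6 24 -22.9 12.0
12 20 -23.3 3.5
18 19 -22.1 -2.3
```

>>> arm_command(rows=[[[0.06,0,0.15,0,0,0,-1],[0.12,-0.01,0.33,0,0,0,-1],[0.18,-0.014,0.51,0,0,0,-1],[0.15,-0.014,0.6,0,0,0,-1],[0.12,-0.014,0.7,0,0,0,-1],[0.1,-0.014,0.758,0,0,0,-1],[0.1,-0.014,0.758,0,0,0,-1],[0.1,-0.014,0.758,0,0,0,-1],[0.1,-0.014,0.758,0,0,0,-1]]])

```text
t: 9.63
eef_pos: [543.3, -110.8, 261.5]
tcp_rot: [3.139, -0.314, -0.336]
ft_force: [0.5, -0.4, -0.7]
opening: 0.585
grip_force: 30.0
```

Run:
```python
from h import *
ds=[]
for i in range(12):
    p,d=read_camera("scene");ds.append(np.where(d>0,d,np.nan))
d=np.nan_to_num(np.nanmedian(ds,0));np.savez("f_scene.npz",p=p,d=d,s=np.nanmean(np.nanstd(ds,0)))
s=state();print(s['t'],s['joints'].round(3),s['eef_pos'].round(1),s['opening'],"depth std",np.nanmean(np.nanstd(ds,0)))
plate(d,p)
# outline in scene camera at z=12
P=atz("scene",*np.meshgrid(np.arange(640),np.arange(480)),12.);f=np.load("scene0.npz");c=f["p"].astype(int)
m=np.linalg.norm(P[...,:2]-P0[:2],axis=-1)<42
b=m&(c[...,2]>c[...,0]+50);w=m&(c.min(-1)>150)
for k in(b,w,b|w):print(k.sum(),cv2.minAreaRect(P[k][:,:2].astype(np.float32)))
D=cloud("scene",f["d"]);print("base z",np.median(D[b|w][:,2]),"pointers",)
r=(c[...,0]>c[...,1]+80)&(np.linalg.norm(P[...,:2]-P0[:2],axis=-1)<300);q=D[r];q=q[(q[:,2]>85)&(q[:,2]<115)&(abs(q[:,0]-645)<60)&(abs(q[:,1]+130)<50)];print(len(q),q.mean(0))
a=cv2.resize(p[180:300,300:420,::-1],(600,600),interpolation=cv2.INTER_CUBIC);cv2.imwrite("pics/fin.png",a)
```

```text
10.2333 [-0.32   0.562  1.935 -0.025  0.331  1.61 ] [ 543.  -111.2  260.9] 0.5899479580638319 depth std 1.8496917
g [ 592.6 -129.1   98.2] n 236 slopes deg (x,y) [0.44 1.13] face z 3.3 rms 1.01
x [-22.7 -22.4 -22.   13.5  15.   17.2] y [-25.9 -23.6  19.8  25.7]
z up err of hand [0.0014 0.0022 1.    ]
175 ((587.5822143554688, -137.98104858398438), (34.052940368652344, 39.06509780883789), 69.38990020751953)
72 ((597.781005859375, -109.83085632324219), (14.881689071655273, 34.56283950805664), 70.02774047851562)
247 ((591.1853637695312, -128.40017700195312), (54.52495193481445, 39.06509780883789), 69.38990020751953)
base z 13.30519507377187 pointers
56 [ 651.58480306 -124.93105123  102.15809048]
```

View pics/fin.png

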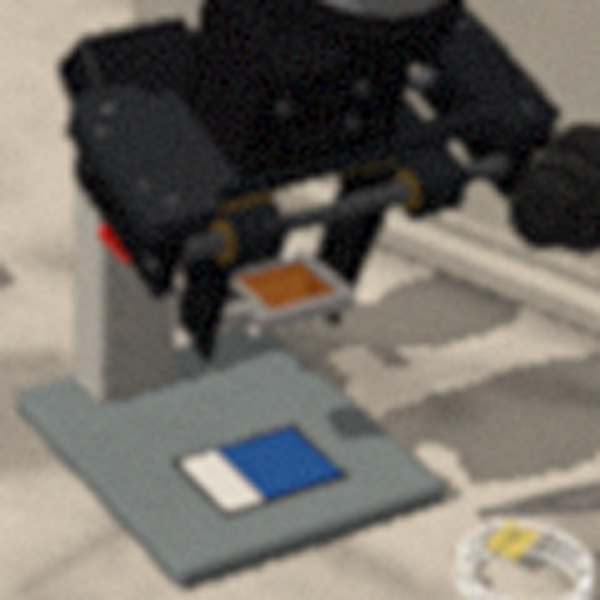

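The plate hangs level over the outline with its frosted end on the white side. It measures about 1 mm short in x and 0.5 mm high, so I make a last fine trim and settle.

>>> arm_command(rows=[[[0.005,0,0.005,0,0,0,-1],[0.005,0,0.005,0,0,0,-1],[0.005,0,0.005,0,0,0,-1],[0.005,0,0.005,0,0,0,-1],[0.005,0,0.005,0,0,0,-1],[0.005,0,0.005,0,0,0,-1],[0.005,0,0.005,0,0,0,-1],[0.005,0,0.005,0,0,0,-1]]])

```text
t: 10.9
eef_pos: [543.9, -111.5, 260.4]
tcp_rot: [3.139, -0.314, -0.337]
ft_force: [0.0, 0.8, 0.4]
opening: 0.59
grip_force: 30.0
```

Run:
```python
from h import *
ds=[];S=[]
for i in range(16):
    p,d=read_camera("scene");ds.append(np.where(d>0,d,np.nan))
    s=state();M=R.from_euler('xyz',s['tcp_rot']).as_matrix();S.append(np.r_[s['eef_pos']+171*M[:,2]-P0,s['tcp_rot'][0]%(2*np.pi),s['tcp_rot'][1:]])
print(np.mean(S,0).round(3),np.std(S,0).round(3),"want rot",R.from_matrix(pres()).as_euler("xyz"))
m=np.mean(S,0)[:3];print("reader frame offs",m@rx,m@ry,m[2])
plate(np.nan_to_num(np.nanmean(ds,0)),p)
print(state()['t'],state()['grip_force'],state()['ft_force'])
```

```text
[ 3.54  -0.684  1.709  3.139 -0.314 -0.337] [0.011 0.008 0.012 0.    0.    0.   ] want rot [ 3.14159265 -0.31415927 -0.34208453]
reader frame offs 3.564544095732387 0.5433982005509099 1.7090547476689544
g [ 593.5 -129.4   97.7] n 235 slopes deg (x,y) [0.65 1.34] face z 2.8 rms 1.04
x [-22.6 -22.5 -22.2  13.   14.7  17.8] y [-25.8 -23.7  19.4  25.9]
z up err of hand [0.0014 0.0022 1.    ]
11.7 29.996928870677948 [ 0.88433482  0.5053126  -0.77112164]
```

```bash
python3 -c "
from cell import *
print(job_done())"
```

```text
the job is handed in; nothing more can be done
None
```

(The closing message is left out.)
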